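# Tip the nuts through the funnel into the jar

## Robot

A 6-joint arm with a two-finger parallel gripper is mounted at the origin on the work surface. World frame = base frame: x ahead of the robot, y to its left, z up, the work surface at z = 0. Lengths are in mm, angles in rad, forces in N, time in s.
With the tool pointing down it reaches from about 325 to 875 mm from the base axis. Payload 4.4 kg.
Tool frame: the origin (TCP) lies on the centre line of the jaws, within the pads' length; the fingertips stand ahead of it and the grasp point (between the pads) lies 6 mm ahead of it (ctrl.tcp_to_tips is the z of the fingertips in the tool frame, in mm); z points along the fingers, y is the direction in which the jaws open and shut (so a half turn about z gives the same grasp; the last joint's range is limited). The gripper opens to 85 mm and grips with 20 to 120 N. Pads are 22 mm wide; open, the fingers measure 114 mm over their backs; the gripper's body (76 mm by 85 mm) begins 54 mm behind the grasp point. The pads swing forward as they close: fully open they stand 13 mm farther back than shut.
Start: joints at [1.05, 0.207, 1.542, -0, 1.393, -0.15], TCP at [207.831, 536.128, 256.282] pointing down, gripper open.
Joint ranges: [-2.73, 2.73], [-0.86, 2.22], [0.23, 2.46], [-1.11, 4.25], [0.08, 2.63], [-2.82, 2.82]. Speed limits (rad/s): [2.79, 2.79, 3.14, 3.14, 3.14, 3.14].

## Interface

Orientations are given as a 3x3 rotation matrix whose columns are the frame's x, y, z axes.
In Python, from plant import ctrl, sensors, optics gives the robot as it stands. Calls block until the motion is done:
- ctrl.move_ptp(position, orientation): joint-space move of the TCP to a pose.
- ctrl.move_l(position, rot=None, vel=150, threshold=None): straight line of the TCP; rot=None keeps the orientation; vel is the mean speed in mm/s. With threshold (N) it stops when the force on the tool has changed by that much, and returns True; else False.
- ctrl.set_joints(angles): joint-space move.
- ctrl.gripper_to(opening, force=None): finger opening in mm; force is the grip in N (None keeps the last); returns when the fingers have stopped.
- ctrl.hold(seconds).
- ctrl.solve_ik(position, orientation): joint angles nearest the present ones, or None.
- sensors.read_state(): the state.
- optics.grab_frame(name): name is "scene" or "top" or "wrist"; returns (picture, depth): 384x512x3 uint8, red, green, blue; 384x512 float32, mm along the optical axis (not along the pixel's ray), 0 where there is no reading.
- optics.camera_params(name): a dict with "mtx" (3x3 intrinsics, pixels), "R" (3x3) and "t" (3): a world point X has camera coordinates R X + t; the wrist camera has in their place "T_tool_cam" (4x4, takes a point from camera to tool coordinates, whose origin is the TCP and whose axes are the flange's). Camera axes: x right, y down, z forward; pixel columns grow to the right and rows downward; lengths in mm; the calibration is good to about 2 mm. The wrist camera is an equidistant fisheye: a pixel r from the principal point sees the ray r / f radians off the axis. A picture is of the moment at which its call begins: read the wrist's pose just before it. camera_params takes no time and is no camera call.
A pose or a line that the arm cannot do raises ctrl.MotionError and nothing moves.
- ctrl.finish_job(): hands the job in, once; it reports no verdict.
The state is a dict: "t": time; "q": joint angles; "qvel": joint speeds; "tau": joint torques, N m; "eef_pos": TCP position; "eef_rot": TCP orientation; "force": force on the tool from outside, world axes, zero at the start; "wrist_torque": the same for the moment, N m; "grip_width": finger opening in mm.
Only numpy, scipy, OpenCV 4.12 (cv2) and the standard library are available. Lean on these libraries where they do the work, as an engineer would, in place of code of your own. Each camera call takes 0.05 s, during which the arm holds its last target.

## Task

The scoop of nuts has been pushed handle-first under the low steel riser: draw it out by its pan and set it down on the plywood board, let go, and then take it by its handle and tip all six nuts through the funnel into the narrow jar. Finish with the empty scoop lying upright on the board and let go, the jar still standing where it was and every nut inside it, and leave the other things on the bench alone.

Things in the scene. Friction and masses are not known exactly. Their poses are not given: they have to be found in the camera images.
- scoop: small open-fronted aluminium scoop holding six loose nuts. Pan 115 long, 60 wide outside, 36 high, floor 3 thick, side walls 2.5 thick, rear wall closed, front (nose) open with no lip. Origin: underside of the pan, near its middle; x runs from the nose to the handle: the pan spans x -60 to +55 mm; y across, z up. It starts with its handle pushed under the riser and its pan in front of it
- scoop_handle: straight black handle of the scoop, rigid with it: bar 90 long, 16 wide, 16 high, running in scoop x from 55 to 145 mm, its centre line 28 mm above the scoop's underside. Origin: where the handle meets the pan, on the centre line; x along the handle away from the pan, z up
- scoop_nose (a point): middle of the scoop's open front edge, on the upper face of its floor
- riser: low fixed steel bench riser (bridge) 150 deep (x), 190 wide (y): plate with its top at 58 and underside at 53 above the bench, on a 5 thick panel at each side (y +-92), open in front (its -x side) and behind; a small angle on its rear edge rises to 86. Origin: on the bench under its centre
- board: thin bare plywood board fixed on the bench, 200 (x) by 160 (y), 3 thick. Origin: underside, centre
- jar: narrow clear jar on a heavy steel foot with a wide aluminium funnel fixed in its neck, all one loose piece of 0.9 kg. Foot 110 across and 12 high; jar 54 across outside, 48 inside, its floor at 17, its rim at 117; funnel spout 42 inside from 112 to 130, then a cone up to a mouth 132 across outside (about 126 inside) at 190. Origin: underside of the foot, on the axis, z up
- funnel_mouth (a point): centre of the funnel's mouth, at the height of its rim
- nut0: steel hex nut, 17 across flats, 20 across corners, 9 high, 12 g, lying in the scoop at the start; all six are alike. Origin: centre of its underside
- nut1: steel hex nut, 17 across flats, 20 across corners, 9 high, 12 g, lying in the scoop at the start; all six are alike. Origin: centre of its underside
- nut2: steel hex nut, 17 across flats, 20 across corners, 9 high, 12 g, lying in the scoop at the start; all six are alike. Origin: centre of its underside
- nut3: steel hex nut, 17 across flats, 20 across corners, 9 high, 12 g, lying in the scoop at the start; all six are alike. Origin: centre of its underside
- nut4: steel hex nut, 17 across flats, 20 across corners, 9 high, 12 g, lying in the scoop at the start; all six are alike. Origin: centre of its underside
- nut5: steel hex nut, 17 across flats, 20 across corners, 9 high, 12 g, lying in the scoop at the start; all six are alike. Origin: centre of its underside
- spray_can: bystander: spray can, 52 across, 150 high, standing. Origin: underside, centre
- discs: bystander: stack of grinding discs, 100 across, 20 high. Origin: underside, centre
- step_block: bystander: steel step block (clamping support), 76 by 18, 69 high. Origin: underside, under its middle
- wrench: bystander: open wrench lying flat, 200 long along its x
- hammer: bystander: hammer lying, 260 long along its x
Mind the look-alikes: they are no part of the job. What is shaped like the scoop but purple is not meant.

How it is judged:
By the outcome, as a careful person would: the job done as asked, in the order asked, and still so for the second after the job is handed in, with the robot touching nothing.
It also fails if it takes over 72 s, if anything falls off the work surface, if the arm or the gripper's body presses on something with over 40 N, if the wrist force passes 120 N, or if a joint passes its speed limit or range.

## Working session

There is one attempt and no reset: what is moved stays moved. The work goes in short steps, each a Python script; the robot and the scene stay as the last script left them, time stands still between calls to the robot, and variables do not carry over. Pictures are saved under pics/ and viewed, and the job is handed in when it is done.

```bash
ls; mkdir -p pics; python3 - <<'E'
from plant import ctrl,sensors,optics
import cv2,numpy as np
s=sensors.read_state();print(s['t'],s['eef_pos'],s['grip_width'],ctrl.tcp_to_tips)
for n in ('scene','top','wrist'):
    im,d=optics.grab_frame(n)
    np.savez(f'f_{n}.npz',im=im,d=d)
    cv2.imwrite(f'pics/{n}0.png',im[:,:,::-1])
    p=optics.camera_params(n);print(n,{k:np.round(v,3).tolist() for k,v in p.items()})
E
```

```text
pics
0.0 [207.47687739 535.47661377 255.08626541] 84.96433852212006 25.0
scene {'mtx': [[475.029, 0.0, 258.567], [0.0, 475.029, 189.692], [0.0, 0.0, 1.0]], 'R': [[-0.877, 0.481, 0.01], [0.368, 0.684, -0.63], [-0.31, -0.548, -0.777]], 't': [450.288, -109.309, 1679.678]}
top {'mtx': [[365.855, 0.0, 250.539], [0.0, 365.855, 190.767], [0.0, 0.0, 1.0]], 'R': [[-0.021, -1.0, 0.013], [-0.987, 0.019, -0.161], [0.16, -0.016, -0.987]], 't': [-1.962, 550.458, 1103.009]}
wrist {'mtx': [[297.319, 0.0, 257.629], [0.0, 297.319, 189.888], [0.0, 0.0, 1.0]], 'T_tool_cam': [[-0.0, -0.955, -0.297, 76.187], [1.0, 0.0, -0.0, 0.236], [0.0, -0.297, 0.955, -117.843], [0.0, 0.0, 0.0, 1.0]]}
```

View pics/scene0.png

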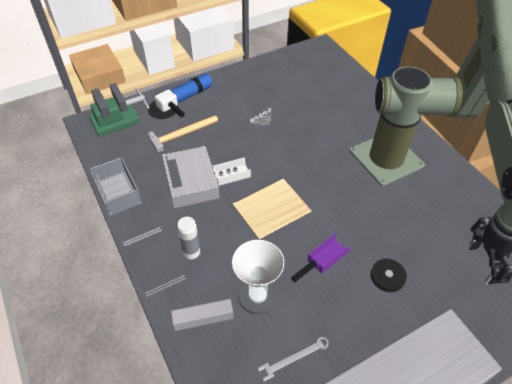

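View pics/top0.png

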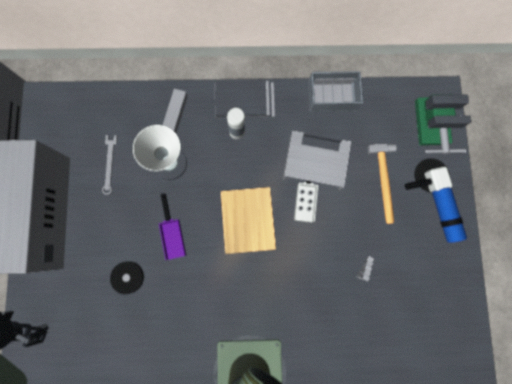

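View pics/wrist0.png

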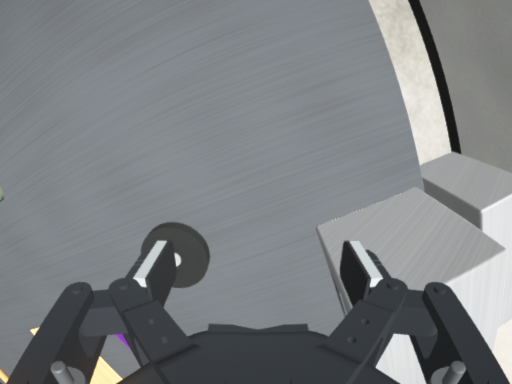

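Candidates for the scoop: the aluminium pan with six nuts at top (306,201) / scene (232,172), its handle hidden under the riser, and the purple scoop at top (172,238) / scene (328,253). I choose the aluminium one and check it with a close crop.

```bash
cat > h.py <<'E'
import numpy as np,cv2
from plant import ctrl,sensors,optics
def ray(n,uv):
    p=optics.camera_params(n);R=p['R'];t=p['t']
    d=R.T@np.linalg.solve(p['mtx'],np.array([uv[0],uv[1],1.]));return -R.T@t,d
def onz(n,uv,z):
    c,d=ray(n,uv);return c+d*(z-c[2])/d[2]
def proj(n,X):
    p=optics.camera_params(n);x=p['mtx']@(p['R']@np.asarray(X,float)+p['t']);return x[:2]/x[2]
def cloud(n,d):
    p=optics.camera_params(n);v,u=np.mgrid[:384,:512]
    P=np.stack([u,v,np.ones_like(u)],-1)@np.linalg.inv(p['mtx']).T*d[...,None]
    return (P-p['t'])@p['R']
E
python3 - <<'E'
from h import *
f=np.load('f_top.npz');im=f['im'];d=f['d']
g=np.load('f_scene.npz');
a=cv2.resize(im[120:260,210:360],None,fx=4,fy=4,interpolation=cv2.INTER_CUBIC)
cv2.imwrite('pics/c1.png',a[:,:,::-1])
b=cv2.resize(g['im'][130:230,150:280],None,fx=6,fy=6,interpolation=cv2.INTER_CUBIC)
cv2.imwrite('pics/c2.png',b[:,:,::-1])
C=cloud('top',d)
for uv in [(306,190),(306,201),(318,170),(248,220),(156,150),(235,118),(367,268),(172,238),(250,270)]:
    print(uv,np.round(C[uv[1],uv[0]],1))
C2=cloud('scene',g['d'])
for uv in [(232,172),(193,180),(270,205)]: print(uv,np.round(C2[uv[1],uv[0]],1))
E
```

```text
(306, 190) [ 556.4 -195.     1. ]
(306, 201) [ 520.6 -193.8   -1.5]
(318, 170) [ 610.1 -225.9   57.8]
(248, 220) [462.   -3.6   5.6]
(156, 150) [666.7 266.8 118.1]
(235, 118) [749.8  29.6 152.1]
(367, 268) [ 305.  -364.4   39.1]
(172, 238) [410.  239.1   1.7]
(250, 270) [305.   -6.8   2.7]
(232, 172) [ 510.9 -193.5   10.8]
(193, 180) [ 655.2 -182.2   61.2]
(270, 205) [465.  -11.9   6.8]
```

View pics/c1.png

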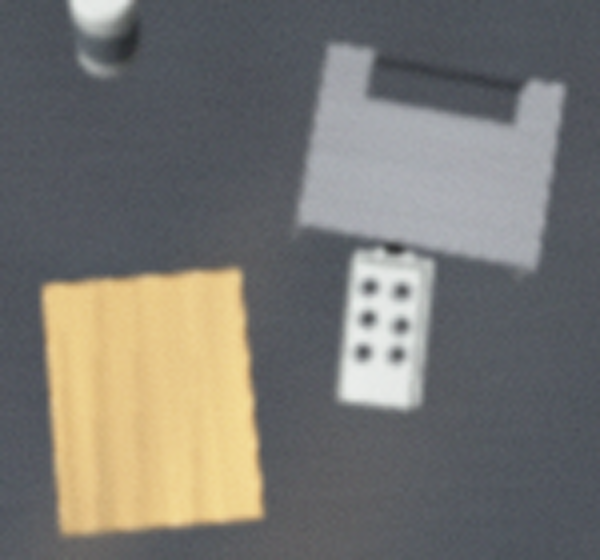

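View pics/c2.png

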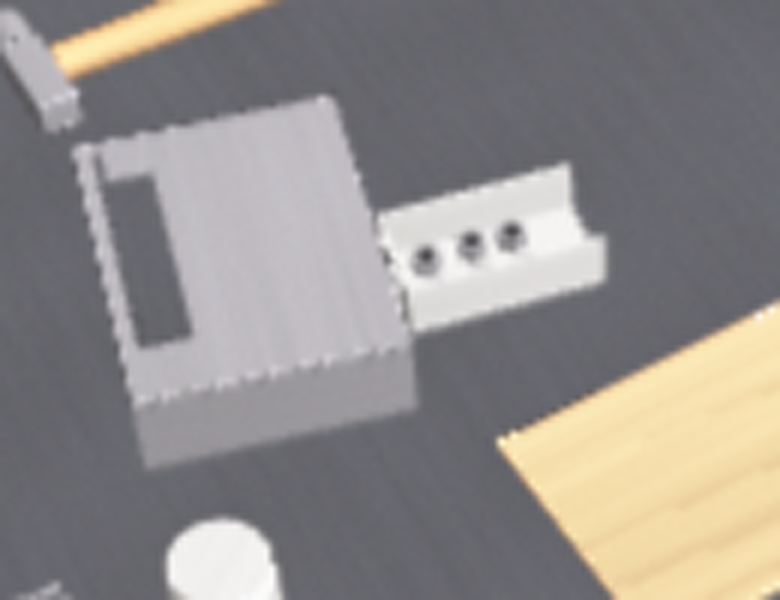

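The crop shows a bright aluminium pan with six dark nuts. Its nose faces the robot, and a stub of black handle goes under the riser at about c1 (395,245), so this is the scoop. Next I measure the poses.

```bash
python3 - <<'E'
from h import *
f=np.load('f_top.npz');im=f['im'];d=f['d'];C=cloud('top',d)
for n in('top','scene'): print(n,np.round(ray(n,(0,0))[0]))
hsv=cv2.cvtColor(im,cv2.COLOR_RGB2HSV)
def big(m,box):
    k=np.zeros_like(m);x0,y0,x1,y1=box;k[y0:y1,x0:x1]=m[y0:y1,x0:x1]
    c=max(cv2.findContours(k,0,2)[0],key=cv2.contourArea);return c
# scoop: bright
m=((hsv[...,2]>185)&(hsv[...,1]<40)).astype(np.uint8)
c=big(m,(285,175,330,230));r=cv2.minAreaRect(c);b=cv2.boxPoints(r);print('scoop rect',r)
for p in b: print(np.round(p,1),'z36',np.round(onz('top',p,36),1))
cc=onz('top',r[0],36);print('centre z36',cc)
# board
m=cv2.inRange(hsv,(12,60,120),(30,255,255));c=big(m,(215,180,282,260));r=cv2.minAreaRect(c);print('board',r,onz('top',r[0],3))
for p in cv2.boxPoints(r): print(np.round(onz('top',p,3),1))
# riser
m=((C[...,2]>45)&(C[...,2]<72)).astype(np.uint8);c=big(m,(280,125,360,192));r=cv2.minAreaRect(c);print('riser',r)
for p in cv2.boxPoints(r): print(np.round(onz('top',p,58),1))
# funnel rim
m=((C[...,2]>60)&(C[...,2]<230)).astype(np.uint8);c=big(m,(125,110,190,182));(u,v),rr=cv2.minEnclosingCircle(c);print('fun',u,v,rr,onz('top',(u,v),190))
a=cv2.resize(im[110:190,120:200],None,fx=7,fy=7,interpolation=cv2.INTER_CUBIC);cv2.imwrite('pics/c3.png',a[:,:,::-1])
E
```

```text
top [ 366.    6. 1177.]
scene [ 955.  779. 1232.]
scoop rect ((305.95733642578125, 201.8841552734375), (19.104656219482422, 37.32585906982422), 6.340191841125488)
[294.4 219.4] z36 [ 458.5 -148.4   36. ]
[298.5 182.3] z36 [ 576.1 -166.4   36. ]
[317.5 184.4] z36 [ 568.1 -226.5   36. ]
[313.4 221.5] z36 [ 450.7 -207.6   36. ]
centre z36 [ 512.84768918 -187.15089231   36.        ]
board ((247.56118774414062, 219.88046264648438), (63.73772048950195, 51.58229064941406), 85.10090637207031) [462.58623927  -2.26280951   3.        ]
[560.5  88.1   3. ]
[571.8 -79.4   3. ]
[367.  -90.5   3. ]
[356.8  72.5   3. ]
riser ((317.6333312988281, 158.20399475097656), (61.03904724121094, 46.59123992919922), 10.203973770141602)
[ 593.7 -116.8   58. ]
[ 742.4 -148.5   58. ]
[ 703.4 -338.6   58. ]
[ 555.9 -303.    58. ]
fun 156.0833282470703 147.25 23.788814544677734 [654.16324977 249.03555208 190.        ]
```

View pics/c3.png

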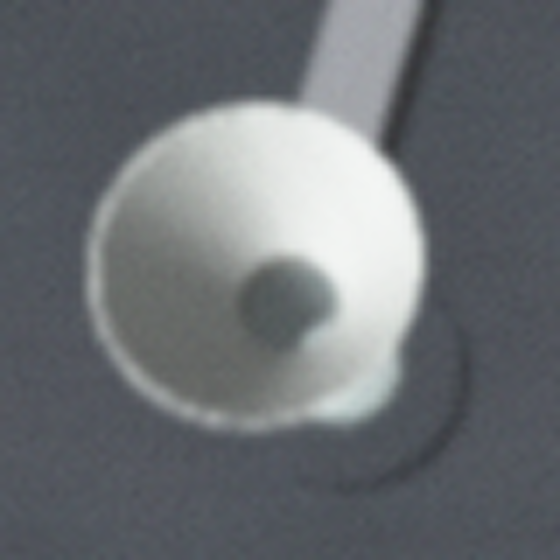

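```bash
cat >> h.py <<'E'
def Rt(az,b=0):
    """tool x outward along az, z down, tilted by b so that tool points outward (nose-down pitch)"""
    o=np.array([np.cos(az),np.sin(az),0]);k=np.array([0,0,1.])
    z=-np.cos(b)*k+np.sin(b)*o; x=np.cos(b)*o+np.sin(b)*k
    return np.column_stack([x,np.cross(z,x),z])
def scoop_pts(az,p,nose,s):
    """TCP pose so that the nose (scoop -60,0,3) is at 'nose', scoop pitched nose-down by p, held at scoop x=s, with tool tilt p+b0"""
    pass
def tip_pose(nose,az,p,s,b0=0,gz=28):
    S=Rt(az,p); # cols: scoop x, -scoop y, -scoop z
    X=S[:,0];Z=-S[:,2]
    g=np.asarray(nose,float)+X*(60+s)+Z*(gz-3)
    R=Rt(az,p+b0);return g-6*R[:,2],R
E
python3 - <<'E'
from h import *
d=np.radians
q=lambda P,R: ctrl.solve_ik(P,R)
print('pre',q([513,-187,150],Rt(d(-9))),q([513,-187,30],Rt(d(-9))))
for az in (-20,0,20):
  print('board',az,[q([590,0,z],Rt(d(az)))is not None for z in (26,100)], [q([590,0,z],Rt(d(az),d(-25)))is not None for z in (26,100)])
J=np.array([654,249,0])
for az in (0,10,21,35,50):
  for b0 in (0,-15,-30):
    row=[]
    for p in (0,20,40,55,65,75):
      o=np.array([np.cos(d(az)),np.sin(d(az)),0])
      n=J+20*o+[0,0,195]
      P,R=tip_pose(n,d(az),d(p),85,d(b0)); s=q(P,R); row.append('.' if s is None else 'Y')
    print(az,b0,''.join(row))
E
```

```text
pre [-5.08086211e-01  2.57689194e-01  1.71417316e+00 -4.44089210e-16
  1.16973030e+00  1.21978975e+00] [-5.08086211e-01  4.40524593e-01  1.76860207e+00 -4.44089210e-16
  9.32465988e-01  1.21978975e+00]
board -20 [True, True] [True, True]
board 0 [True, True] [True, True]
board 20 [True, True] [True, True]
0 0 YYYY.Y
0 -15 .YYYYY
0 -30 .YYYYY
10 0 YYYYYY
10 -15 .YYYYY
10 -30 .YYYYY
21 0 YYYYYY
21 -15 .YYYYY
21 -30 .YYYYY
35 0 YYYYYY
35 -15 .YYYYY
35 -30 .YYYYY
50 0 YYYYYY
50 -15 YYYYYY
50 -30 .YYYYY
```

```bash
python3 - <<'E'
from h import *
d=np.radians
ctrl.move_ptp([500,-185,230],Rt(d(-9)))
s=sensors.read_state();im,dd=optics.grab_frame('wrist')
print(s['t'],s['eef_pos'],s['force']);print(s['q'])
np.savez('w1.npz',im=im,d=dd,P=s['eef_pos'],R=s['eef_rot'])
cv2.imwrite('pics/w1.png',im[:,:,::-1])
E
```

```text
2.8917 [ 500.26079015 -184.25004787  230.03152321] [ 0.32179206 -0.03451637 -0.13519314]
[-5.15441165e-01  1.41299663e-01  1.67376670e+00  2.70913943e-04
  1.32653926e+00  1.21099824e+00]
```

View pics/w1.png

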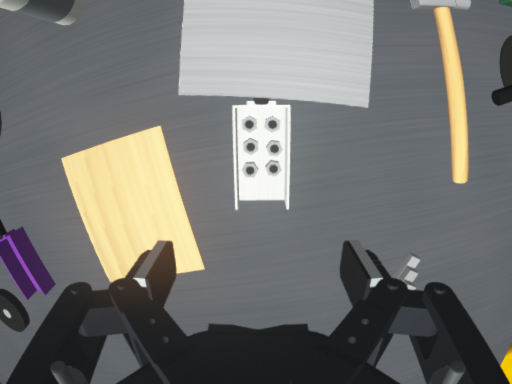

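The wrist view shows the pan rims from (234,105)/(290,105) at the rear to (236,209)/(288,209) at the nose, with six nuts in the rear half.

```bash
cat >> h.py <<'E'
def wray(uv,P,R):
    p=optics.camera_params('wrist');K=p['mtx'];T=p['T_tool_cam']
    x=(uv[0]-K[0,2])/K[0,0];y=(uv[1]-K[1,2])/K[1,1];r=np.hypot(x,y)
    v=np.array([np.sin(r)*x/r,np.sin(r)*y/r,np.cos(r)])
    return P+R@T[:3,3],R@T[:3,:3]@v
def wonz(uv,z,P,R):
    c,v=wray(uv,P,R);return c+v*(z-c[2])/v[2]
E
python3 - <<'E'
from h import *
f=np.load('w1.npz');im=f['im'];P=f['P'];R=f['R']
a=cv2.resize(im[85:225,215:305],None,fx=4,fy=4,interpolation=cv2.INTER_CUBIC);cv2.imwrite('pics/c4.png',a[:,:,::-1])
for uv,z in [((234,105),36),((290,105),36),((236,209),36),((288,209),36),((239,200),3),((286,200),3),((179,95),58),((368,107),58),((62,158),3),((160,127),3),((204,268),3)]:
    print(uv,np.round(wonz(uv,z,P,R),1))
E
```

```text
(234, 105) [ 574.2 -170.8   36. ]
(290, 105) [ 565.3 -228.2   36. ]
(236, 209) [ 460.9 -153.2   36. ]
(288, 209) [ 451.8 -211.    36. ]
(239, 200) [ 460.  -154.5    3. ]
(286, 200) [ 451.  -211.6    3. ]
(179, 95) [ 594.2 -120.7   58. ]
(368, 107) [ 555.2 -305.1   58. ]
(62, 158) [556.6  80.2   3. ]
(160, 127) [565.3 -75.9   3. ]
(204, 268) [369.9 -89.    3. ]
```

View pics/c4.png

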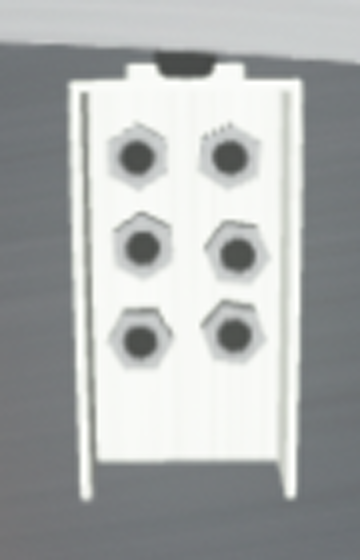

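```bash
python3 - <<'E'
from h import *
d=np.radians
az=d(-8.8);R=Rt(az);X=R[:,0]
O=np.array([515.5,-190.4,0]);G=O+5*X
ctrl.move_ptp([G[0],G[1],90],R)
print('hit',ctrl.move_l([G[0],G[1],28],vel=80,threshold=10))
print(sensors.read_state()['eef_pos'])
print(ctrl.gripper_to(50,40))
s=sensors.read_state();print(s['t'],s['eef_pos'],s['grip_width'],s['force'])
im,dd=optics.grab_frame('wrist');cv2.imwrite('pics/w2.png',im[:,:,::-1])
im,dd=optics.grab_frame('scene');a=cv2.resize(im[90:250,140:350],None,fx=3,fy=3);cv2.imwrite('pics/s2.png',a[:,:,::-1])
E
```

```text
hit False
[ 520.82319512 -191.40292636   28.24040232]
False
4.85 [ 521.07528994 -191.46179018   28.82746287] 59.71479777447034 [ 0.30221226 -0.45711634  3.52843154]
```

View pics/w2.png

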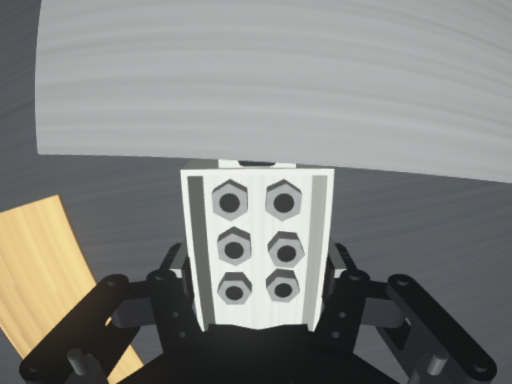

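View pics/s2.png

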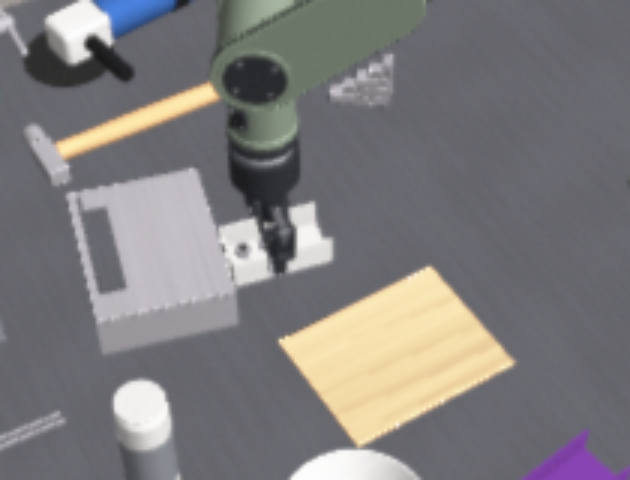

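The jaws close at 59.7 mm on the 60 mm pan, and all six nuts are inside, at w2 (230–286, 200–290). Next: lift, draw out, place.

```bash
python3 - <<'E'
from h import *
d=np.radians
az=d(-8.8);R=Rt(az);X=R[:,0]
P=np.array(sensors.read_state()['eef_pos'])
P=np.array([520.9,-191.4,33.]);ctrl.move_l(P,R,vel=40)
P1=P-115*X;print(ctrl.move_l(P1,vel=90,threshold=15));s=sensors.read_state();print(s['t'],s['force'],s['grip_width'])
im,dd=optics.grab_frame('scene');a=cv2.resize(im[90:250,140:350],None,fx=3,fy=3);cv2.imwrite('pics/s3.png',a[:,:,::-1])
im,dd=optics.grab_frame('wrist');cv2.imwrite('pics/w3.png',im[:,:,::-1])
E
```

```text
False
6.65 [ 0.08320353 -0.58245623 -2.84890093] 59.49138175673377
```

View pics/s3.png

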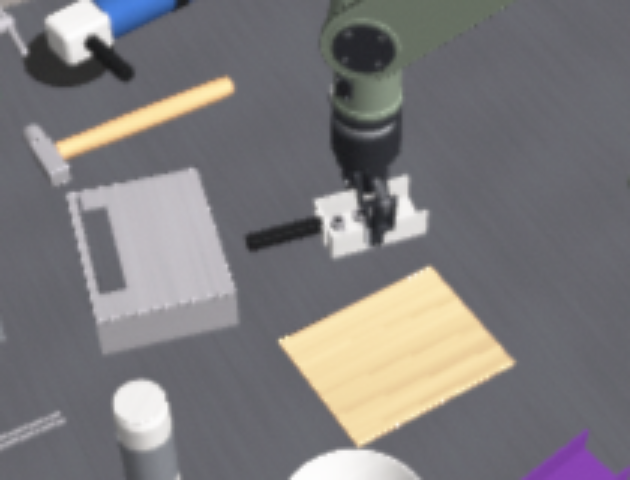

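View pics/w3.png

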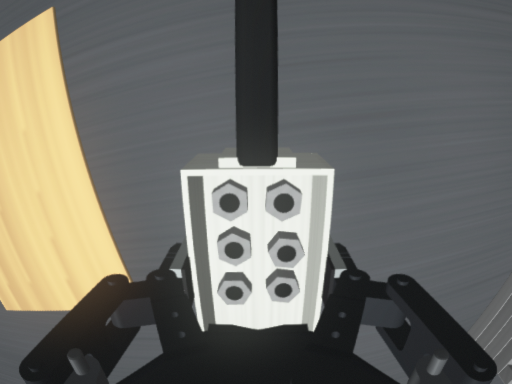

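The handle is fully clear of the riser and the nuts have not shifted.

```bash
python3 - <<'E'
from h import *
d=np.radians
P=np.array(sensors.read_state()['eef_pos']);ctrl.move_l(P+[0,0,45],vel=100)
az=d(3.2);R=Rt(az)
T=np.array([450,-4,75.]);ctrl.move_l(T,R,vel=110)
s0=sensors.read_state();print(s0['t'],s0['force'])
T[2]=40;ctrl.move_l(T,R,vel=60)
T[2]=30;print(ctrl.move_l(T,R,vel=20,threshold=4))
s=sensors.read_state();print(s['t'],s['eef_pos'],s['force'])
ctrl.gripper_to(85);ctrl.move_l(T*[1,1,0]+[0,0,100],vel=120)
P=sensors.read_state();im,dd=optics.grab_frame('wrist');cv2.imwrite('pics/w4.png',im[:,:,::-1])
np.savez('w4.npz',im=im,P=P['eef_pos'],R=P['eef_rot']);print(P['t'],P['eef_pos'])
E
```

```text
9.0917 [ 0.19971556 -0.06563704 -3.24086814]
True
10.275 [450.2487899   -4.02862288  31.81619744] [-0.75120245  0.20616231  3.18122596]
11.3833 [449.46917997  -3.89733646  99.552537  ]
```

View pics/w4.png

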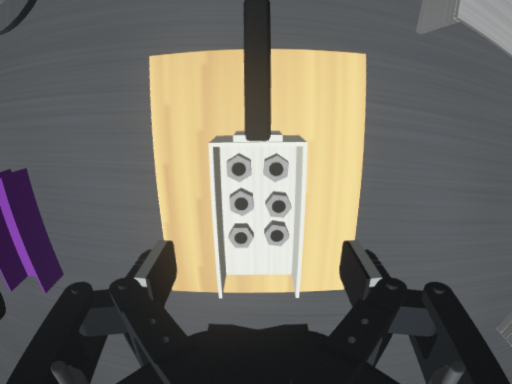

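```bash
python3 - <<'E'
from h import *
f=np.load('w4.npz');P=f['P'];R=f['R']
for uv,z in [((257.5,133),39),((257,30),39),((210,141),39),((307,141),39),((220,297),39),((298,297),39),((225,275),6),((293,275),6),((150,56),3),((366,54),3),((175,292),3),((350,290),3)]:
    print(uv,np.round(wonz(uv,z,P,R),1))
E
```

```text
(257.5, 133) [ 5.05e+02 -3.00e-01  3.90e+01]
(257, 30) [567.5   3.4  39. ]
(210, 141) [498.8  28.2  39. ]
(307, 141) [502.1 -30.6  39. ]
(220, 297) [383.9  21.   39. ]
(298, 297) [387.1 -37.3  39. ]
(225, 275) [382.1  20.4   6. ]
(293, 275) [385.3 -37.1   6. ]
(150, 56) [556.6  81.7   3. ]
(366, 54) [567.1 -76.7   3. ]
(175, 292) [356.4  66.8   3. ]
(350, 290) [366.9 -92.9   3. ]
```

```bash
python3 - <<'E'
from h import *
d=np.radians
az=d(3.4);R=Rt(az);G=np.array([445.4,-4.5,0])+85*R[:,0]
ctrl.gripper_to(50)
ctrl.move_l([G[0],G[1],100],R,vel=150)
print(ctrl.move_l([G[0],G[1],37],R,vel=80,threshold=10))
ctrl.gripper_to(8,100)
s=sensors.read_state();print(s['t'],s['eef_pos'],s['grip_width'],s['force'])
ctrl.move_l([G[0],G[1],60],R,vel=40);
s=sensors.read_state();print(s['t'],s['eef_pos'],s['grip_width'],s['force'],s['wrist_torque'])
im,_=optics.grab_frame('scene');a=cv2.resize(im[90:290,140:350],None,fx=3,fy=3);cv2.imwrite('pics/s5.png',a[:,:,::-1])
im,_=optics.grab_frame('wrist');cv2.imwrite('pics/w5.png',im[:,:,::-1])
E
```

```text
False
13.9083 [530.81363824   0.53153742  37.7852241 ] 13.935943827856518 [-0.41245137  0.70857153  4.17513003]
14.6333 [530.17533174   0.57409321  60.006027  ] 14.25042711860266 [-1.28056666 -0.3205564  -2.54158838] [-0.01325956 -0.21550279 -0.04217912]
```

View pics/s5.png

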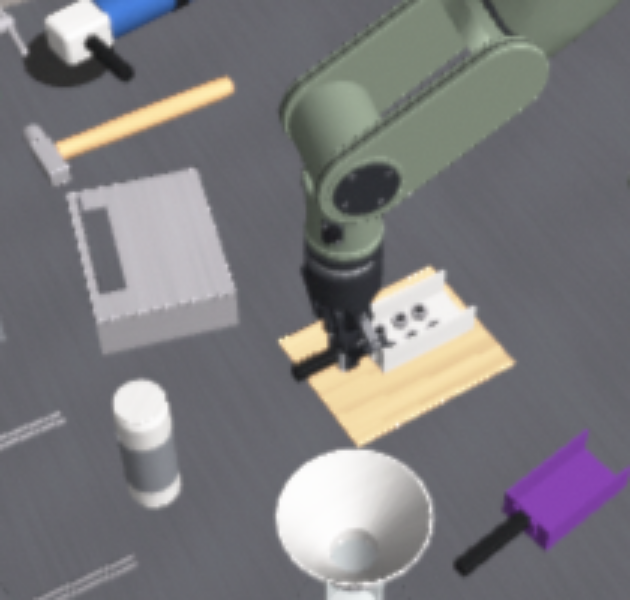

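View pics/w5.png

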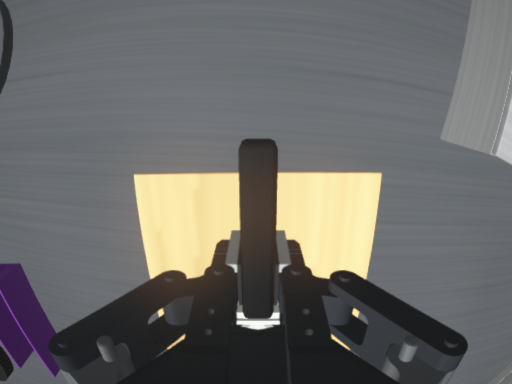

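```bash
python3 - <<'E'
from h import *
print(onz('scene',(258.3-.4,262.3-.3),190),onz('top',(156.3,147.4),190))
d=np.radians
az=d(21);o=np.array([np.cos(az),np.sin(az),0]);J=np.array([655,249,0])
q=None
for z in (260,215): 
  P,R=tip_pose(J+25*o+[0,0,z],az,0,85);print(P,ctrl.solve_ik(P,R))
for p in (10,30,50,60,70,80):
  P,R=tip_pose(J+25*o+[0,0,192],az,d(p),85);print(p,np.round(P),np.round(ctrl.solve_ik(P,R),2))
E
```

```text
[654.00551544 248.10546015 190.        ] [653.72195199 248.42720999 190.        ]
[813.7086725  309.92255142 291.        ] [ 2.64753120e-01  9.07146131e-01  4.40055999e-01 -4.44089210e-16
  1.79439052e+00  1.46903030e+00]
[813.7086725  309.92255142 246.        ] [ 2.64753120e-01  9.08179282e-01  5.26839864e-01 -4.44089210e-16
  1.70657351e+00  1.46903030e+00]
10 [807. 307. 248.] [0.26 0.74 0.81 0.02 1.42 1.46]
30 [781. 297. 291.] [0.24 0.45 1.23 0.08 0.94 1.41]
50 [743. 283. 323.] [0.21 0.23 1.59 0.27 0.47 1.23]
60 [721. 274. 333.] [0.2  0.16 1.75 0.66 0.24 0.84]
70 [697. 265. 339.] [ 0.18  0.11  1.89  2.    0.19 -0.5 ]
80 [673. 256. 340.] [ 0.16  0.11  2.02  2.64  0.43 -1.14]
```

```bash
python3 - <<'E'
from h import *
d=np.radians
J=np.array([654,248.5,0])
for a in (-10,0,10,35,45,55,65):
  az=d(a);o=np.array([np.cos(az),np.sin(az),0]);print(a)
  for p in (0,20,40,50,60,70,):
    P,R=tip_pose(J+25*o+[0,0,195 if p else 215],az,d(p),85);s=ctrl.solve_ik(P,R);print(p,None if s is None else np.round(s,2))
E
```

```text
-10
0 [ 0.16  0.84  0.64 -0.    1.66  1.9 ]
20 [ 0.21  0.57  1.05 -0.14  1.2   1.99]
40 [ 0.28  0.35  1.38 -0.41  0.8   2.22]
50 [ 0.33  0.27  1.53 -0.67  0.64  2.47]
60 None
70 None
0
0 [ 0.19  0.88  0.58 -0.    1.68  1.76]
20 [ 0.22  0.58  1.04 -0.08  1.18  1.81]
40 [ 0.27  0.34  1.4  -0.25  0.74  1.97]
50 [ 0.29  0.25  1.56 -0.46  0.52  2.17]
60 [ 0.32  0.18  1.71 -0.91  0.35  2.62]
70 None
10
0 [ 0.23  0.9   0.55 -0.    1.7   1.62]
20 [ 0.24  0.58  1.03 -0.02  1.18  1.64]
40 [ 0.25  0.33  1.41 -0.07  0.7   1.68]
50 [ 0.25  0.23  1.58 -0.14  0.46  1.75]
60 [ 0.26  0.16  1.74 -0.37  0.21  1.98]
70 [ 0.27  0.12  1.88  4.01  0.12 -2.4 ]
35
0 [ 0.31  0.89  0.56 -0.    1.69  1.27]
20 [0.26 0.58 1.04 0.12 1.2  1.2 ]
40 [0.2  0.33 1.41 0.37 0.78 0.97]
50 [0.16 0.24 1.58 0.63 0.6  0.73]
60 [0.11 0.17 1.73 1.07 0.49 0.3 ]
70 [ 0.07  0.13  1.87  1.62  0.51 -0.26]
45
0 [ 0.34  0.87  0.6  -0.    1.68  1.13]
20 [0.28 0.57 1.04 0.18 1.22 1.03]
40 [0.18 0.34 1.4  0.5  0.86 0.74]
50 [0.13 0.26 1.55 0.77 0.74 0.48]
60 [0.06 0.2  1.7  1.13 0.68 0.13]
70 [ 0.    0.17  1.83  1.51  0.73 -0.25]
55
0 [ 0.37  0.83  0.66 -0.    1.65  0.99]
20 [0.29 0.56 1.06 0.23 1.25 0.85]
40 [0.17 0.36 1.38 0.59 0.96 0.54]
50 [0.1  0.28 1.52 0.85 0.89 0.3 ]
60 [0.02 0.24 1.65 1.14 0.87 0.02]
70 [-0.05  0.22  1.76  1.43  0.93 -0.26]
65
0 [ 0.4   0.79  0.73 -0.    1.62  0.84]
20 [0.29 0.55 1.08 0.27 1.28 0.68]
40 [0.15 0.37 1.35 0.65 1.08 0.37]
50 [0.08 0.32 1.48 0.89 1.04 0.16]
60 [-0.    0.28  1.59  1.13  1.05 -0.06]
70 [-0.08  0.28  1.68  1.36  1.12 -0.28]
```

```bash
cat >> h.py <<'E'
J=np.array([654,248.5,0]);AZ=np.radians(50);OO=np.array([np.cos(AZ),np.sin(AZ),0])
def over(p,z,off=25,s=85):
    return tip_pose(J+off*OO+[0,0,z],AZ,np.radians(p),s)
E
python3 - <<'E'
from h import *
d=np.radians
s=sensors.read_state();P0=s['eef_pos'];ctrl.move_l([P0[0],P0[1],265],vel=200)
P,R=over(0,225);ctrl.move_l(P,R,vel=150)
s=sensors.read_state();print(s['t'],s['eef_pos']-P,s['wrist_torque'],s['force'])
P,R=over(12,205);ctrl.move_l(P,R,vel=80)
im,_=optics.grab_frame('scene');a=cv2.resize(im[140:340,140:400],None,fx=3,fy=3);cv2.imwrite('pics/s6.png',a[:,:,::-1])
im,_=optics.grab_frame('top');a=cv2.resize(im[60:220,90:250],None,fx=3.5,fy=3.5);cv2.imwrite('pics/t6.png',a[:,:,::-1])
print(sensors.read_state()['t'])
E
```

```text
19.025 [ 0.03580126 -0.3925808   0.33986578] [ 0.13213127 -0.14322177 -0.04470761] [ 0.1309403   0.15072521 -2.54194206]
19.5167
```

View pics/s6.png

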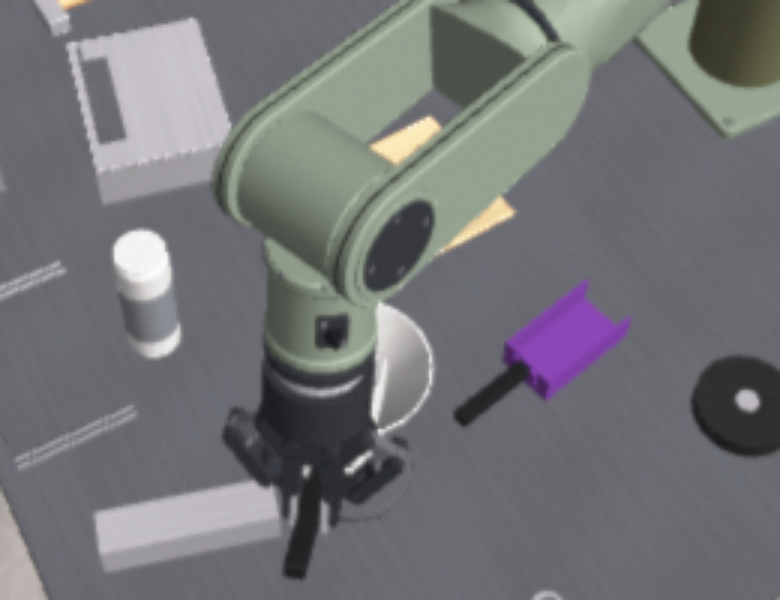

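View pics/t6.png

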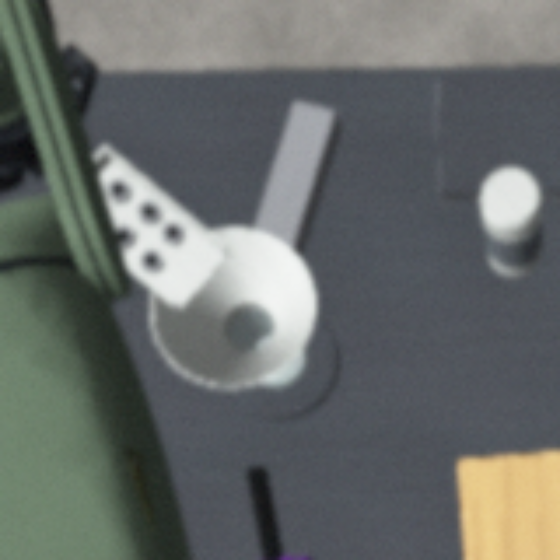

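```bash
python3 - <<'E'
from h import *
fr=[]
for p,z in [(17,200),(20,198),(23,196),(26,194),(29,193),(32,192)]:
    P,R=over(p,z);ctrl.move_l(P,R,vel=25);ctrl.hold(0.25)
    s=sensors.read_state();im,_=optics.grab_frame('top');print(p,round(s['t'],2),round(s['force'][2],2))
    fr.append(cv2.resize(im[80:190,100:200],None,fx=2.4,fy=2.4))
m=np.vstack([np.hstack(fr[:3]),np.hstack(fr[3:])]);cv2.imwrite('pics/t7.png',m[:,:,::-1])
E
```

```text
17 20.27 -3.0
20 20.96 -3.47
23 21.66 -2.53
26 22.36 -2.15
29 23.09 -3.12
32 23.82 -1.11
```

View pics/t7.png

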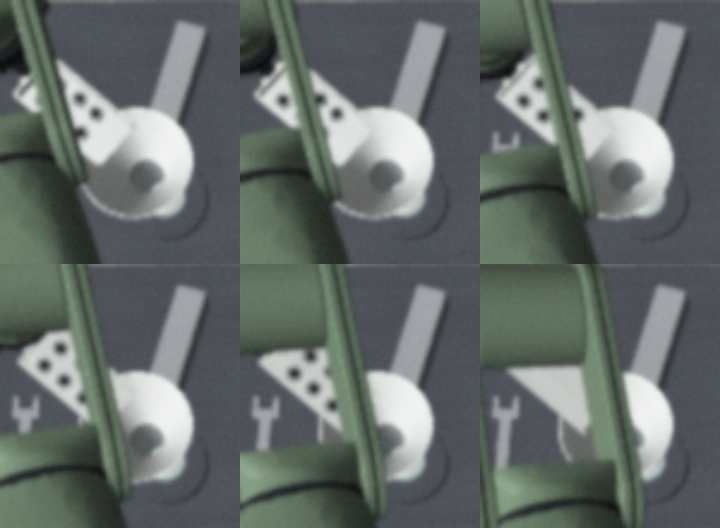

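At 29° all six nuts were still in the pan. At 32° the visible part of the pan is empty, so I look closer.

```bash
python3 - <<'E'
from h import *
im,_=optics.grab_frame('scene');a=cv2.resize(im[190:340,180:330],None,fx=4,fy=4);cv2.imwrite('pics/s8.png',a[:,:,::-1])
im,_=optics.grab_frame('wrist');cv2.imwrite('pics/w8.png',im[:,:,::-1])
im,_=optics.grab_frame('top');a=cv2.resize(im[80:190,90:200],None,fx=5,fy=5);cv2.imwrite('pics/t8.png',a[:,:,::-1])
s=sensors.read_state();print(s['t'],s['force'],s['wrist_torque'])
E
```

```text
24.025 [-0.50932645  0.36825993 -1.26489728] [-0.27812822  0.20283658  0.0534729 ]
```

View pics/s8.png

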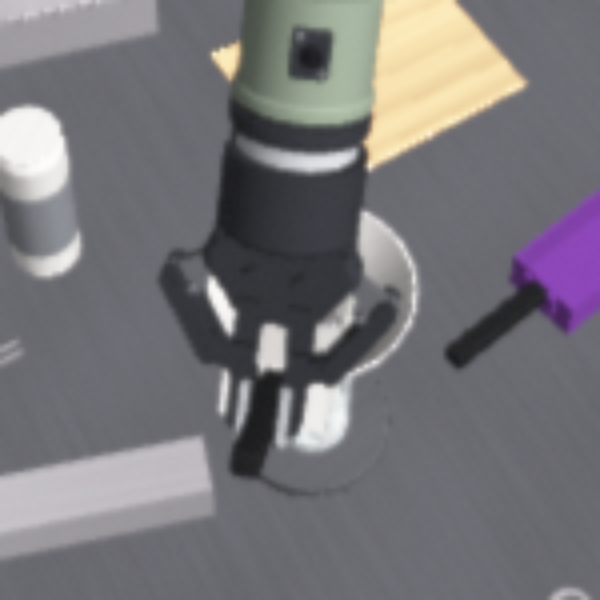

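View pics/t8.png

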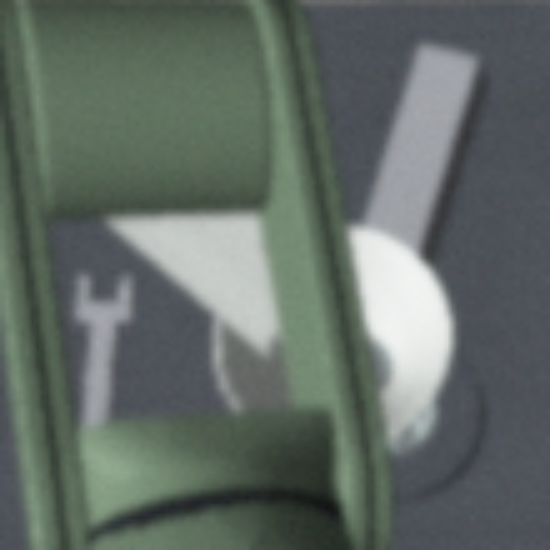

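View pics/w8.png

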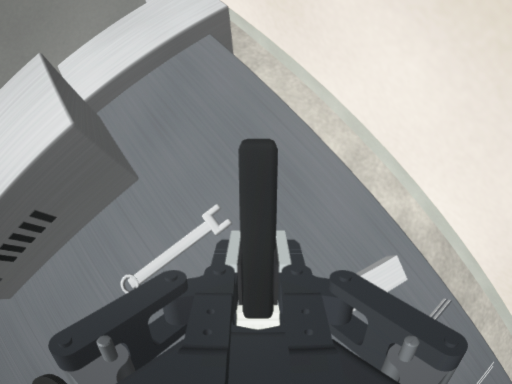

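```bash
python3 - <<'E'
from h import *
for p,z in [(32,192),(32,200),(40,200)]:
    P,R=over(p,z);ctrl.move_l(P,R,vel=30);ctrl.hold(0.2)
    s=sensors.read_state();print(p,z,round(s['t'],2),s['force'],s['wrist_torque'],s['grip_width'])
im,_=optics.grab_frame('top');a=cv2.resize(im[80:190,90:200],None,fx=5,fy=5);cv2.imwrite('pics/t9.png',a[:,:,::-1])
E
```

```text
32 192 24.48 [ 0.39105358  0.81734657 -1.86411786] [-0.27723614  0.23500071  0.00822681] 13.979137278583883
32 200 25.09 [-0.42037342  0.56215252 -1.78918127] [-0.25741698  0.20965915  0.03146539] 14.28085191658564
40 200 26.13 [ 0.52957595  0.28110463 -1.77547678] [-0.31086452  0.2533724  -0.04465018] 14.056606979546455
```

View pics/t9.png

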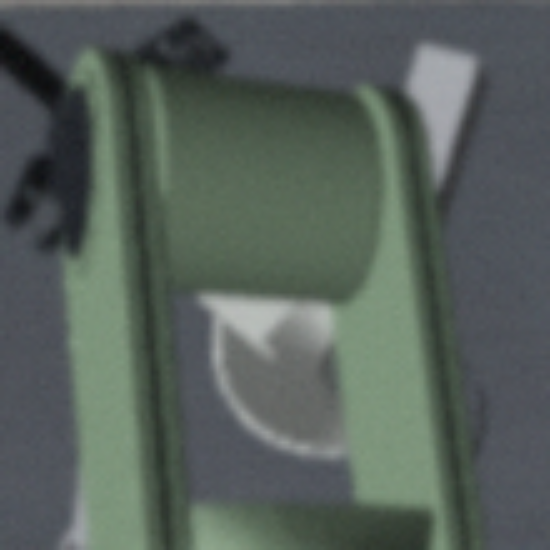

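The weight dropped by about 0.75 N, which matches six nuts (0.71 N). I tip a little further to be sure, then retreat and inspect the jar.

```bash
python3 - <<'E'
from h import *
P,R=over(52,200);ctrl.move_l(P,R,vel=50);ctrl.hold(0.2)
P,R=over(25,230);ctrl.move_l(P,R,vel=70)
P,R=over(0,240);ctrl.move_l(P,R,vel=90)
R0=Rt(np.radians(3.4));ctrl.move_l([560,0,240],R0,vel=160)
s=sensors.read_state();print(s['t'],s['force'])
for n in('top','scene'):
    im,dd=optics.grab_frame(n);np.savez(f'j_{n}.npz',im=im,d=dd)
    b=(110,190,120,250) if n=='top' else (225,345,190,340)
    a=cv2.resize(im[b[0]:b[1],b[2]:b[3]],None,fx=5,fy=5,interpolation=cv2.INTER_CUBIC);cv2.imwrite(f'pics/{n}10.png',a[:,:,::-1])
E
```

```text
31.7 [-0.40324364 -0.98383875 -1.77094553]
```

View pics/top10.png

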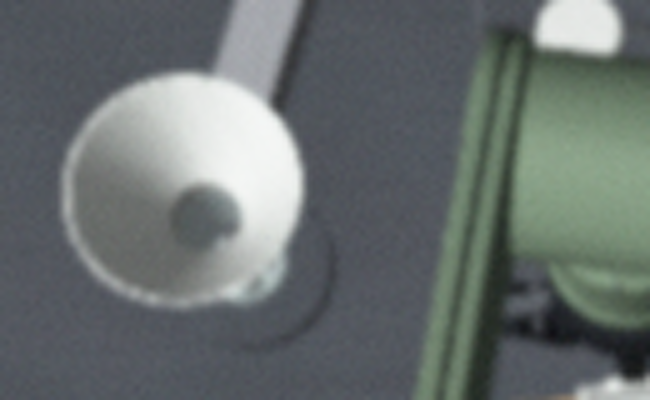

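View pics/scene10.png

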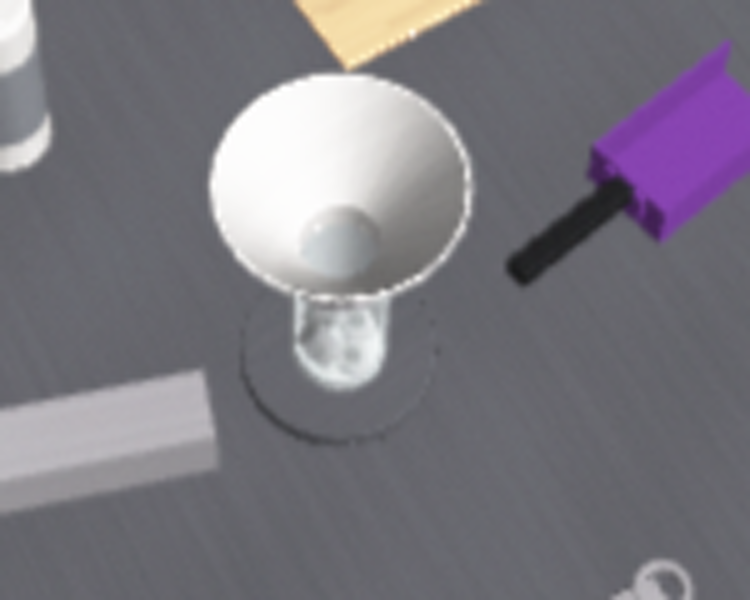

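The nuts lie in the bottom of the jar at scene10 (343,340), the funnel is clear, the jar has not moved, and no nut is visible on the bench around it. Now I put the scoop back.

```bash
python3 - <<'E'
from h import *
R=Rt(np.radians(3.4));G=np.array([530.2,.5,0])
ctrl.move_l(G+[0,0,80],R,vel=150)
im,_=optics.grab_frame('scene');a=cv2.resize(im[130:280,180:380],None,fx=4,fy=4);cv2.imwrite('pics/s11.png',a[:,:,::-1])
ctrl.move_l(G+[0,0,46],R,vel=60);print(ctrl.move_l(G+[0,0,35.5],R,vel=20,threshold=4))
s=sensors.read_state();print(s['t'],s['eef_pos'],s['force'],s['wrist_torque'])
E
```

```text
True
34.2583 [5.30578694e+02 4.48131169e-01 3.77230519e+01] [-0.77979614  0.10750397  4.45088917] [ 0.04430702  0.15479662 -0.01920945]
```

View pics/s11.png

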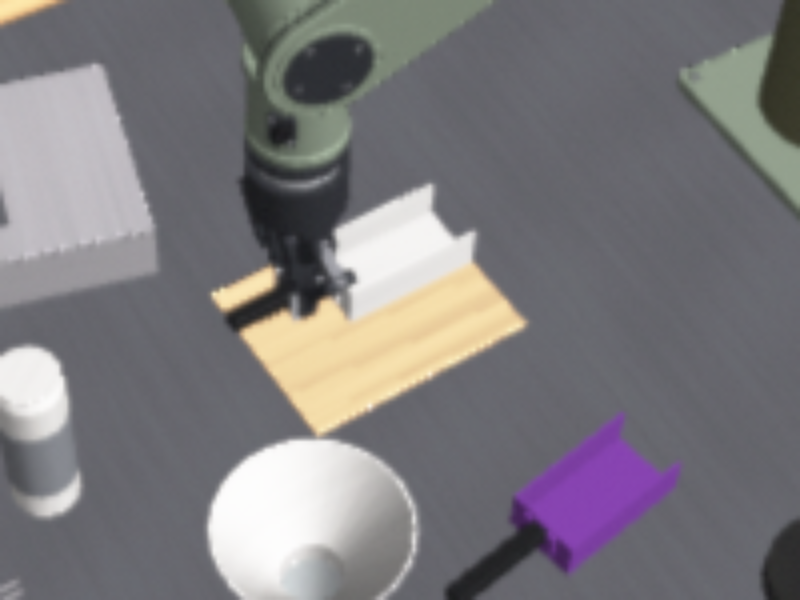

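```bash
python3 - <<'E'
from h import *
ctrl.gripper_to(50);ctrl.hold(.2)
ctrl.move_l([530.2,.5,140],vel=100);ctrl.move_l([530,-190,300],vel=200)
print(sensors.read_state()['t'])
for n in('top','scene'):
    im,dd=optics.grab_frame(n)
    a=cv2.resize(im,None,fx=1.5,fy=1.5,interpolation=cv2.INTER_CUBIC);cv2.imwrite(f'pics/{n}12.png',a[:,:,::-1])
a=cv2.resize(im[130:345,180:380],None,fx=2.75,fy=2.75);cv2.imwrite('pics/s12.png',a[:,:,::-1])
E
```

```text
37.4667
```

View pics/top12.png

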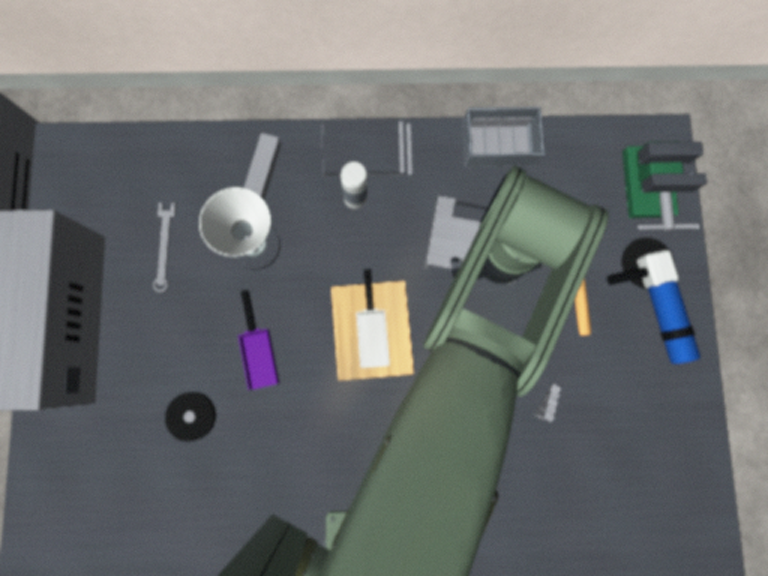

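View pics/s12.png

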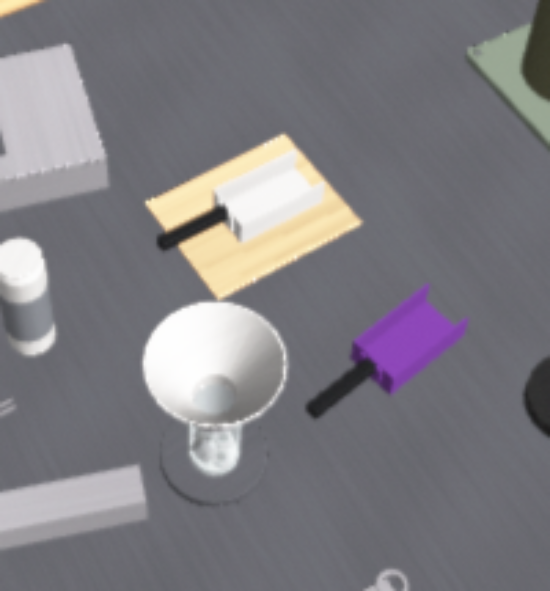

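The empty scoop lies upright and released on the board, at s12 (270,195). The jar stands in place with the nuts inside at (215,450), and nothing else looks moved. I hand the job in.

```bash
python3 -c "
from plant import ctrl
print(ctrl.finish_job())"
```

```text
the job is handed in; nothing more can be done
None
```

The job is done and handed in at about 37.6 s of the 72 s. I drew the scoop out by its pan, set it on the board and let go. Then I took it by its handle, poured the nuts through the funnel, and put the scoop back on the board and let go.

What the last checks showed:
- **Nuts:** after pouring, the load on the wrist dropped by about 0.75 N; six nuts weigh about 0.71 N. The pictures show nuts at the bottom of the jar, the funnel clear, an empty pan and no nut on the bench. I could not count six separate nuts through the glass, so the count rests on the weight and the empty pan.
- **Scoop:** it lies upright on the board, with the gripper well clear of it.
- **Jar and bystanders:** the jar looks to be where it was. Nothing else on the bench appears moved, though the arm partly hid the riser and hammer in the last top view.
- **Odd reading:** while the scoop was tipped, the wrist torque changed sign. It stayed the same after I raised the scoop 8 mm, so I took it as an effect of the tilt and not as contact with the funnel.

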